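# Load and lock a glass beaker on the shaker

## Robot

A 6-joint arm with a two-finger parallel gripper is mounted at the origin on a cart in front of the work surface, level with it; the furniture and walls round the work are solid. World frame = base frame: x ahead of the robot, y to its left, z up, the work surface at z = 0. Lengths are in m, angles in degrees, forces in N, time in s.
With the tool pointing down it reaches from about 0.375 to 0.9 m from the base axis. Payload 3.1 kg.
Tool frame: the origin (TCP) lies at the very end of the fingers, on their centre line; the grasp point (between the pads) lies 19 mm behind it; z points along the fingers, y is the line along which they close (so a half turn about z gives the same grasp; the last joint's range is limited). The gripper opens to 87 mm and grips with 3 to 60 N. Pads are 19 mm wide; open, the fingers measure 117 mm over their backs; the gripper's body (75 mm by 190 mm) begins 51 mm behind the grasp point.
Start: joints at [66.434, 30.224, 82.088, -0, 67.689, -10.227], TCP at [0.144, 0.608, 0.223] pointing down, gripper open.
Joint ranges: [-176.69, 176.69], [-43.24, 126.21], [12.49, 139.97], [-82, 262], [0, 151.66], [-163.58, 163.58]. Speed limits (degrees/s): [159.86, 159.86, 180, 180, 180, 180].

## Interface

Orientations are given as a 3x3 rotation matrix whose columns are the frame's x, y, z axes.
In Python, from rig import bot gives the robot as it stands.
- The arm moves only by the tool move_arm, never from a script. Its argument "increments" is a list of rows, each an object with "xyz": the shift along the tool's x, y, z in mm, a list of three; "roll": the turn about the tool's z in rad; "grip": the opening in per cent of the stroke, from 0 (shut) to 100 (fully open). A call has 1 to 5 rows; each row shifts and turns the commanded pose from where the row before left it, along the tool's axes as they then stand; what a row does not reach is not made up. A row lasts 1/12 s, in which the tool goes at most 41.7 mm and 7.16 degrees, less where a joint would pass 70% of its speed; a pose out of reach is approached as far as the arm can. A call is refused whole if a number of a shift passes 41.7 or a number of a turn 0.125, either way. A call with a gripper value outside its range is refused whole. The fingers move at their own pace and stop on an object; the grip force is fixed at half the most. Time passes only in rows, so rows that do not move let the fingers close. It gives the time, the measured TCP pose, the force, the opening and the grip force at its end, in the units of the state.
- bot.read_state(): the state, without advancing time (a new reading comes with each control period).
- bot.capture(name): name is "scene" or "top" or "wrist"; returns (picture, depth): 384x512x3 uint8, red, green, blue; 384x512 float32, m along the optical axis (not along the pixel's ray), 0 where there is no reading.
- bot.camera_model(name): a dict with "intrinsics" (3x3 intrinsics, pixels), "rvec" (rotation vector, rad) and "tvec" (3), from world to camera coordinates, as OpenCV has them; the wrist camera has in their place "tool_from_camera" (4x4, takes a point from camera to tool coordinates, whose origin is the TCP and whose axes are the flange's). Camera axes: x right, y down, z forward; pixel columns grow to the right and rows downward; lengths in m; the calibration is good to about 2 mm. A picture is of the moment at which its call begins: read the wrist's pose just before it. camera_model takes no time and is no camera call.
- bot.hand_in(): hands the job in; it is judged then, once.
Trained networks look in the newest picture that a camera, given by its name, has taken for a name from the list of things; names that differ only in an ending like _2 or _b are one class to them, and where a whole thing is asked for, a point or a joint stands for the part that bears it (a point fixed in the world has none). Each returns a list of dicts, best first, with "conf" (0 to 1); they miss things now and then, are a little off and sometimes report something else, mostly with a low value. They report only what shows in the picture. A call takes as long as a camera call. They do not tell look-alikes from the thing itself.
- bot.spot_in(label, camera): "at" ([x, y, z] in m, in the coordinates of the camera as it stood for that picture, good to about 4 mm: the middle of the surface that is visible of it).
- bot.trace(label, camera): "mask" (384x512 bool, what is visible of it).
The state is a dict: "time_s": time; "joint_positions": joint angles; "qvel": joint speeds; "tau": joint torques, N m; "position": TCP position; "tcp_rot": TCP orientation; "force": force on the tool from outside, world axes, zero at the start; "moment": the same for the moment, N m; "opening": opening from 0.0 (shut) to 1.0 (fully open); "grasp_force": force on a finger pad.
Only numpy, scipy, OpenCV 4.12 (cv2) and the standard library are available. Lean on these libraries where they do the work, as an engineer would, in place of code of your own. Each camera call takes 0.05 s, during which the arm holds its last target. There are 200 camera calls.

## Task

Load the shaker: pick up the thin glass beaker that stands near the back of the shaker with the lightest grip that holds it and set it down gently, upright, inside the low blue cradle on the shaker's platform, and let go. Then slide the retaining gate by its red knob fully home towards the cradle, push the knob in and turn it clockwise (seen from above) about a quarter turn until it stops, so that it stays locked down when you let go. Do not tip or squeeze the glass hard, and leave the wash bottle and the black can where they are.

Things in the scene. Friction and masses are not known exactly. Their poses are not given: they have to be found in the camera images.
- beaker: the thin clear glass beaker, open at the top, 54 mm diameter, 68 mm tall, about 60 g; origin at the centre of its underside, z up. It starts standing on the bench. Glass: it breaks if the fingers' contact forces on it add up to more than 80 N (both fingers together, so 40 N each), or if it is knocked, dropped or pressed on the shaker or gate with more than 20 N; 15 to 20 N per finger holds it easily
- beaker_center (a point): centre of the beaker, half-way up (34 mm above its underside); z is the beaker's upward axis. It starts on the far side of the shaker, straight behind it or to the right (a second beaker and wash bottle at the far right corner of the bench belong to the room and are not used)
- shaker: small white laboratory shaker standing fixed on the bench, 130 (x) x 250 (y) mm, its aluminium platform top 40 mm above the bench; origin at the centre of its underside, y along its length towards the cradle end, z up. Its position and yaw vary
- cradle (a point): centre of the cradle's black cushioned floor, 46 mm above the bench, axes as the shaker's. The floor is sprung and yields up to 5 mm, about 3 N per mm of pressing. Letting go of the glass over 12 mm above it counts as a drop. The cradle is 66 x 66 mm inside, with blue rims only 10 mm above the floor on its +y and both x sides; the -y side is open and is closed by the gate
- gate (a joint): travel of the grey retaining gate along the shaker's +y, towards the cradle: 0 m fully open, 0.060 m fully home at its stop (starts 0 to 0.012). Stays where left; takes about 2 N to slide. Fully home its rubber face closes the cradle's open side (33 mm from the cradle's centre). It can be dragged by its knob
- gate_face (a point): centre of the gate's rubber face, 58 mm above the bench, 65 mm to the +y side of the knob's axis; axes as the shaker's
- knob_grip (a point): grip point on the vertical axis of the red knob (quarter-turn stud) on top of the gate, 98 mm above the bench when the stud is out. The knob is a bar 52 mm long (along this point's own x), 13 mm wide (its y), 30 mm tall, from 83 to 113 mm above the bench; the grey gate below it reaches up to 64.5 mm. The knob moves with the gate. Unlocked, the bar lies along the shaker's x, across the gate's travel
- plunger (a joint): how far the sprung stud is pushed in (down): 0 out, 0.0075 m at its stop. Spring 3.6 N at the start of travel, 10 N at the bottom. Only when the gate is fully home can it go down all the way (a hole in the platform below); elsewhere its foot strikes the platform after 1 mm. The stud can turn only while pushed in more than 0.005 m; let go at the end of its turn, it rises into a notch and stays locked at about 0.0035 m
- stud (a joint): turn of the stud, clockwise seen from above: 0 unlocked, 1.4 rad at its stop (notch holds it between about 1.25 and 1.4)
- wash_bottle: white wash bottle with a blue cap and bent spout, 62 x 90 mm, 176 mm tall, a bystander; origin at the centre of its underside. It and the beaker may have changed places
- objective_can: black screw can with a grey lid, 37 mm diameter, 52 mm tall, a bystander; origin at the centre of its underside
Not all that is in view belongs to the job. What is shaped like the beaker but purple is not meant.

How it is judged:
By the outcome, as a careful person would: the job done as asked, in the order asked, and still so for the second after the job is handed in, with the robot touching nothing.
It also fails if it takes over 58 s, if anything falls off the work surface, if the arm or the gripper's body presses on something with over 40 N, if the wrist force passes 120 N, or if a joint passes its speed limit or range.

## Working session

There is one attempt and no reset: what is moved stays moved. The work goes in short steps, Python scripts to look and compute and a tool call to move; the robot and the scene stay as the last step left them, time stands still between calls to the robot, and variables do not carry over. Pictures are saved under pics/ and viewed, at most 10 in all, crops included, and the job is handed in when it is done.

Besides the shell and the picture viewer there is one more tool, called after "Request:" as a command line: name --argument value ..., lists and objects as JSON in quotes. move_arm: Moves the arm, as the interface text tells. Its arguments: {"type":"object","properties":{"increments":{"type":"array"}},"required":["increments"]}

```bash
mkdir -p pics
cat > h.py <<'E'
import numpy as np, cv2
from rig import bot
def w2c(n):
    m=bot.camera_model(n)
    if 'rvec' in m:
        T=np.eye(4);T[:3,:3]=cv2.Rodrigues(np.array(m['rvec'],float))[0];T[:3,3]=np.ravel(m['tvec']);return np.array(m['intrinsics']),np.linalg.inv(T)
    s=bot.read_state();B=np.eye(4);B[:3,:3]=s['tcp_rot'];B[:3,3]=s['position']
    return np.array(m['intrinsics']),B@np.array(m['tool_from_camera'])
def cloud(n):
    K,T=w2c(n);im,d=bot.capture(n)
    v,u=np.mgrid[:384,:512]
    P=np.stack([(u-K[0,2])/K[0,0]*d,(v-K[1,2])/K[1,1]*d,d,np.ones_like(d)],-1)@T.T
    P=P[...,:3];P[d==0]=np.nan
    return im,P,K,T
E
cat > a.py <<'E'
from h import *
np.set_printoptions(precision=4,suppress=True)
ims=[]
for n in ('scene','top'):
    im,P,K,T=cloud(n);ims.append(im);np.savez(n+'.npz',im=im,P=P,K=K,T=T)
    for l in ('beaker','shaker','cradle','gate_face','knob_grip','wash_bottle','objective_can'):
        for r in bot.spot_in(l,n)[:3]:
            c=np.array(r['at']);p=K@c;print(n,l,round(r['conf'],2),(T@np.r_[c,1])[:3],(p/p[2])[:2].round())
for n,im in zip(('scene','top'),ims): cv2.imwrite(f'pics/{n}0.png',cv2.resize(im[...,::-1],(768,576)))
s=bot.read_state();print(s['time_s'],s['tcp_rot'],s['position'])
E
python3 a.py
```

```text
scene beaker 0.87 [ 0.6017 -0.135   0.0453] [286. 167.]
scene beaker 0.73 [ 0.6281 -0.2521  0.0418] [303. 142.]
scene beaker 0.57 [ 0.6879 -0.1592  0.042 ] [266. 149.]
scene shaker 0.61 [ 0.4402 -0.0578  0.0407] [322. 217.]
scene cradle 0.64 [ 0.4427 -0.0644  0.0437] [323. 214.]
scene gate_face 0.9 [ 0.4439 -0.1413  0.0651] [341. 189.]
scene wash_bottle 0.81 [ 0.6416 -0.0287  0.0957] [247. 168.]
scene objective_can 0.9 [0.4293 0.2236 0.0573] [245. 305.]
top beaker 0.62 [ 0.6996 -0.1662  0.0209] [309. 143.]
top beaker 0.6 [ 0.6383 -0.2696  0.0306] [352. 165.]
top shaker 0.78 [ 0.4441 -0.082   0.041 ] [280. 245.]
top shaker 0.59 [ 0.4475 -0.1498  0.1095] [312. 243.]
top cradle 0.66 [ 0.4475 -0.0802  0.0352] [279. 244.]
top gate_face 0.83 [ 0.4455 -0.1391  0.0645] [305. 244.]
top knob_grip 0.54 [ 0.4458 -0.1487  0.1115] [312. 244.]
top wash_bottle 0.76 [ 0.6488 -0.0453  0.1216] [264. 155.]
top wash_bottle 0.4 [ 0.4498 -0.1495  0.1116] [312. 242.]
top objective_can 0.58 [0.435  0.2123 0.0522] [156. 253.]
0.8 [[-0.973   0.2307  0.    ]
 [ 0.2307  0.973   0.    ]
 [-0.      0.     -1.    ]] [0.1442 0.6081 0.2226]
```

View pics/scene0.png

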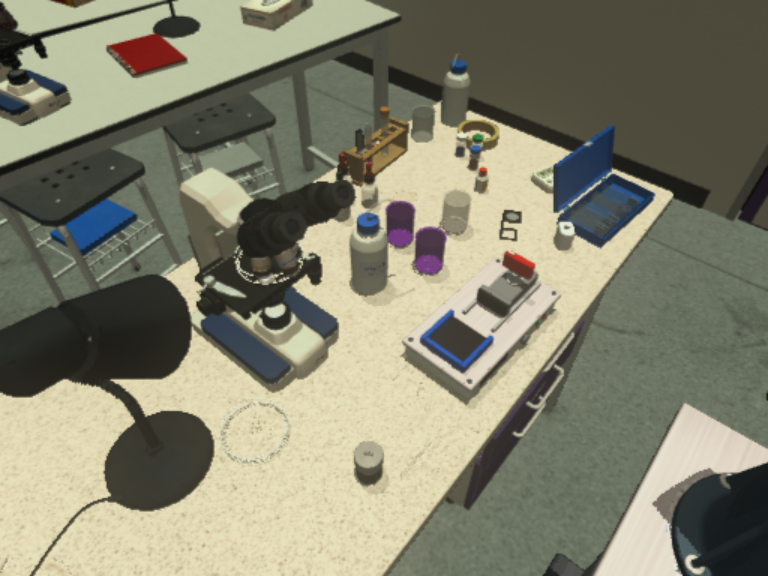

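View pics/top0.png

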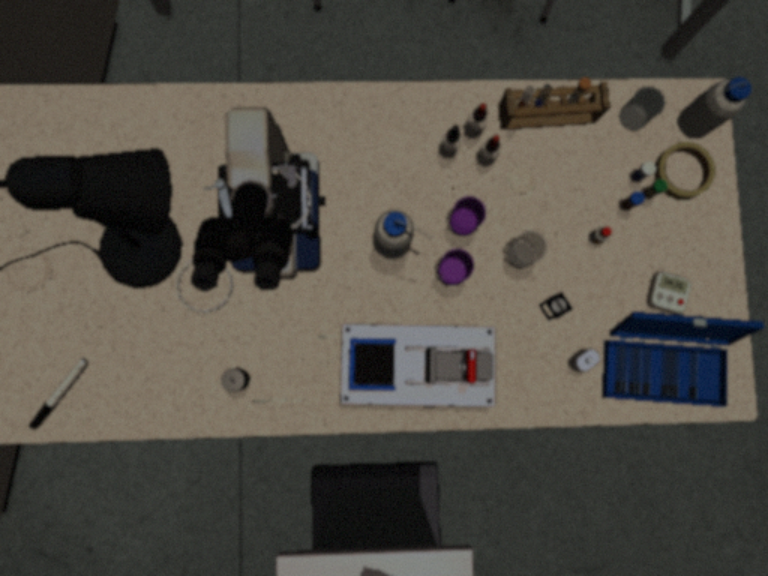

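The clear beaker is the one at scene (456,212) / top (523,250), roughly (0.63, -0.26). The two purple ones beside it are decoys. The cradle end of the shaker points to world +y, and the knob is at top (472,366).

```bash
cat > b.py <<'E'
from h import *
np.set_printoptions(precision=4,suppress=True)
for n in ('top','scene'):
    d=np.load(n+'.npz');im=d['im'].astype(int);P=d['P'];X=P[...,0];Y=P[...,1];Z=P[...,2]
    R,G,B=im[...,0],im[...,1],im[...,2]
    roi=(X>.36)&(X<.53)&(Y>-.25)&(Y<.06)
    w=roi&(abs(Z-.04)<.008);q=P[w][:,:2]
    r=cv2.minAreaRect((q*1000).astype(np.float32));print(n,'platform',r,w.sum())
    k=roi&(R>1.8*G)&(R>1.8*B)&(R>50);q=P[k];print('red n',k.sum(),'mean',np.nanmean(q,0),'zmax',np.nanpercentile(q[:,2],90));t=q[q[:,2]>.105]
    if len(t)>9: print(' top rect',cv2.minAreaRect((t[:,:2]*1000).astype(np.float32)))
    b=roi&(B>1.6*R)&(B>60)&(Z>.035);q=P[b];print('blue',b.sum(),np.nanmin(q,0),np.nanmax(q,0),cv2.minAreaRect((q[:,:2]*1000).astype(np.float32)))
    bk=(abs(X-.635)<.06)&(abs(Y+.26)<.05)&(Z>.012)&(Z<.09);q=P[bk];print('beaker',bk.sum(),np.median(q,0),np.percentile(q,[5,95],axis=0))
E
python3 b.py
```

```text
top platform ((448.2908630371094, -77.2706527709961), (248.863525390625, 131.05393981933594), 87.40487670898438) 4128
red n 99 mean [ 0.4415 -0.1544  0.1055] zmax 0.11316857069774852
 top rect ((445.6514587402344, -152.74395751953125), (10.958938598632812, 44.912357330322266), 88.28997802734375)
blue 261 [ 0.4133 -0.0416  0.039 ] [0.493  0.0317 0.0607] ((453.2283020019531, -4.687259674072266), (71.65176391601562, 78.26007843017578), 88.3575210571289)
beaker 332 [ 0.6354 -0.2667  0.0492] [[ 0.6082 -0.2866  0.015 ]
 [ 0.6571 -0.2376  0.0696]]
scene platform ((449.44891357421875, -77.62301635742188), (252.30621337890625, 130.39137268066406), 87.35287475585938) 3379
red n 86 mean [ 0.4427 -0.151   0.1103] zmax 0.11305074792095604
 top rect ((445.5425720214844, -152.30581665039062), (48.93571090698242, 12.120670318603516), 0.2618265450000763)
blue 286 [ 0.4109 -0.0387  0.0452] [0.4943 0.0348 0.0603] ((452.73321533203125, -1.956817626953125), (70.99929809570312, 81.5565185546875), 87.8228988647461)
beaker 463 [ 0.6311 -0.2533  0.0479] [[ 0.6091 -0.2868  0.0162]
 [ 0.6572 -0.2369  0.0682]]
```

Request:
move_arm --increments '[{"xyz":[-28,-30,0],"roll":0,"grip":100},{"xyz":[-28,-30,0],"roll":0,"grip":100},{"xyz":[-28,-30,0],"roll":0,"grip":100},{"xyz":[-28,-30,0],"roll":0,"grip":100},{"xyz":[-28,-30,0],"roll":0,"grip":100}]'

```text
time_s: 1.22
position: [0.2462, 0.4284, 0.2227]
tcp_rot: [[-0.973, 0.23, 0.001], [0.23, 0.973, 0.0], [-0.0, 0.0, -1.0]]
force: [1.1, -0.2, -0.2]
opening: 0.999
grasp_force: 0.0
```

Request:
move_arm --increments '[{"xyz":[-28,-30,0],"roll":0,"grip":100},{"xyz":[-28,-30,0],"roll":0,"grip":100},{"xyz":[-28,-30,0],"roll":0,"grip":100},{"xyz":[-28,-30,0],"roll":0,"grip":100},{"xyz":[-28,-30,0],"roll":0,"grip":100}]'

```text
time_s: 1.63
position: [0.3481, 0.25, 0.2229]
tcp_rot: [[-0.973, 0.23, 0.001], [0.23, 0.973, 0.0], [-0.001, 0.001, -1.0]]
force: [1.3, 0.6, 0.1]
opening: 0.995
grasp_force: 0.0
```

Request:
move_arm --increments '[{"xyz":[-28,-30,0],"roll":0,"grip":100},{"xyz":[-28,-30,0],"roll":0,"grip":100},{"xyz":[-28,-30,0],"roll":0,"grip":100},{"xyz":[-28,-30,0],"roll":0,"grip":100},{"xyz":[-28,-30,0],"roll":0,"grip":100}]'

```text
time_s: 2.05
position: [0.4498, 0.0713, 0.2229]
tcp_rot: [[-0.973, 0.231, 0.001], [0.231, 0.973, 0.0], [-0.001, 0.0, -1.0]]
force: [1.0, 0.4, -0.3]
opening: 1.001
grasp_force: 0.0
```

Request:
move_arm --increments '[{"xyz":[-28,-30,0],"roll":0,"grip":100},{"xyz":[-28,-30,0],"roll":0,"grip":100},{"xyz":[-28,-30,0],"roll":0,"grip":100},{"xyz":[-28,-30,0],"roll":0,"grip":100},{"xyz":[0,0,0],"roll":0,"grip":100}]'

```text
time_s: 2.47
position: [0.5359, -0.0767, 0.2233]
tcp_rot: [[-0.972, 0.236, 0.008], [0.236, 0.972, -0.005], [-0.009, -0.003, -1.0]]
force: [0.3, -0.2, 0.8]
opening: 0.997
grasp_force: 0.0
```

Request:
move_arm --increments '[{"xyz":[-27,-31,0],"roll":0,"grip":100},{"xyz":[-27,-31,0],"roll":0,"grip":100},{"xyz":[-27,-31,0],"roll":0,"grip":100},{"xyz":[-27,-31,0],"roll":0,"grip":100},{"xyz":[-27,-31,0],"roll":0,"grip":100}]'

```text
time_s: 2.88
position: [0.6265, -0.2527, 0.2227]
tcp_rot: [[-0.973, 0.231, 0.0], [0.231, 0.973, 0.0], [-0.0, 0.0, -1.0]]
force: [1.0, 0.8, 0.1]
opening: 1.002
grasp_force: 0.0
```

Request:
move_arm --increments '[{"xyz":[0,0,0],"roll":-0.1,"grip":100},{"xyz":[0,0,0],"roll":-0.1,"grip":100},{"xyz":[0,0,0],"roll":0,"grip":100},{"xyz":[0,0,0],"roll":0,"grip":100}]'

```text
time_s: 3.22
position: [0.6257, -0.251, 0.2223]
tcp_rot: [[-0.999, 0.035, -0.001], [0.035, 0.999, 0.0], [0.001, 0.0, -1.0]]
force: [-0.3, 0.5, 0.3]
opening: 0.999
grasp_force: 0.0
```

```bash
cat > c.py <<'E'
from h import *
np.set_printoptions(precision=4,suppress=True)
im,P,K,T=cloud('wrist');np.savez('wrist1.npz',im=im,P=P,K=K,T=T)
cv2.imwrite('pics/wrist1.png',im[...,::-1])
print(bot.read_state()['position'],T)
for r in bot.spot_in('beaker','wrist')[:4]:
    c=np.array(r['at']);p=K@c;print(round(r['conf'],2),(T@np.r_[c,1])[:3],(p/p[2])[:2].round())
X,Y,Z=P[...,0],P[...,1],P[...,2]
for lo,hi in((.02,.05),(.05,.064),(.062,.075)):
    bk=(abs(X-.635)<.05)&(abs(Y+.26)<.045)&(Z>lo)&(Z<hi);q=P[bk];print(lo,bk.sum(), q.min(0) if len(q) else '',q.max(0) if len(q) else '')
    if len(q)>9: print(cv2.minEnclosingCircle((q[:,:2]*1000).astype(np.float32)))
E
python3 c.py
```

```text
[ 0.6257 -0.2507  0.2225] [[ 0.0351  0.9565  0.2895  0.5476]
 [ 0.9994 -0.0338 -0.0093 -0.2483]
 [ 0.0009  0.2897 -0.9571  0.3854]
 [ 0.      0.      0.      1.    ]]
0.9 [ 0.6955 -0.1689  0.0326] [322. 216.]
0.86 [ 0.6174 -0.1347  0.0348] [356. 149.]
0.56 [ 0.644  -0.2642  0.0237] [239. 174.]
0.02 587 [ 0.6101 -0.2871  0.0202] [ 0.6606 -0.2382  0.0499]
((635.32861328125, -262.7184143066406), 25.38452911376953)
0.05 290 [ 0.6102 -0.2871  0.05  ] [ 0.6604 -0.2391  0.064 ]
((635.2263793945312, -262.75469970703125), 25.210601806640625)
0.062 560 [ 0.609  -0.2896  0.0622] [ 0.6629 -0.2365  0.0712]
((635.919921875, -262.8419189453125), 27.2231502532959)
```

View pics/wrist1.png

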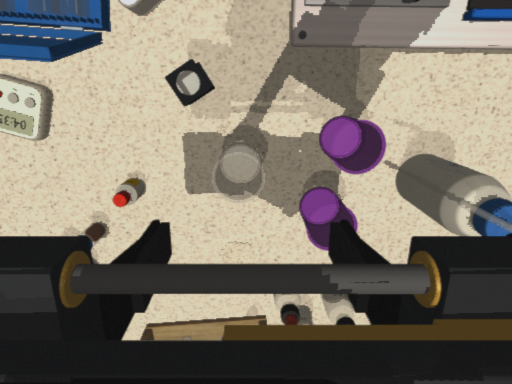

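The clear beaker is at wrist pixel (240,170), with its rim centred at (0.6355, -0.2628), radius 27 mm and z ≈ 0.068, which matches the sizes given. I'll descend and grip it above mid-height.

Request:
move_arm --increments '[{"xyz":[-10,-12,15],"roll":0,"grip":100},{"xyz":[0,0,38],"roll":0,"grip":100},{"xyz":[0,0,38],"roll":0,"grip":100},{"xyz":[0,0,30],"roll":0,"grip":100},{"xyz":[0,0,0],"roll":0,"grip":100}]'

```text
time_s: 3.73
position: [0.6308, -0.2601, 0.0946]
tcp_rot: [[-0.999, 0.034, -0.012], [0.034, 0.999, 0.008], [0.012, 0.007, -1.0]]
force: [-0.8, 0.8, -1.2]
opening: 0.997
grasp_force: 0.0
```

Request:
move_arm --increments '[{"xyz":[0,0,30],"roll":0,"grip":100},{"xyz":[0,0,28],"roll":0,"grip":100},{"xyz":[0,0,20],"roll":0,"grip":100},{"xyz":[0,0,0],"roll":0,"grip":100},{"xyz":[0,0,0],"roll":0,"grip":80}]'

```text
time_s: 4.15
position: [0.6358, -0.2633, 0.0244]
tcp_rot: [[-0.999, 0.033, -0.0], [0.033, 0.999, -0.0], [0.0, -0.0, -1.0]]
force: [0.9, -0.7, 1.0]
opening: 0.971
grasp_force: 0.0
```

Request:
move_arm --increments '[{"xyz":[0,0,0],"roll":0,"grip":72},{"xyz":[0,0,0],"roll":0,"grip":66},{"xyz":[0,0,0],"roll":0,"grip":64},{"xyz":[0,0,0],"roll":0,"grip":62},{"xyz":[0,0,0],"roll":0,"grip":61}]'

```text
time_s: 4.57
position: [0.636, -0.2638, 0.0247]
tcp_rot: [[-0.999, 0.033, 0.001], [0.033, 0.999, -0.001], [-0.001, -0.001, -1.0]]
force: [0.3, -0.8, 0.4]
opening: 0.651
grasp_force: 0.0
```

Request:
move_arm --increments '[{"xyz":[0,0,0],"roll":0,"grip":60},{"xyz":[0,0,0],"roll":0,"grip":60},{"xyz":[0,0,0],"roll":0,"grip":60}]'

```text
time_s: 4.82
position: [0.6357, -0.2634, 0.024]
tcp_rot: [[-0.999, 0.033, 0.0], [0.033, 0.999, 0.0], [-0.0, 0.0, -1.0]]
force: [0.3, 0.6, 3.1]
opening: 0.608
grasp_force: 16.2
```

Request:
move_arm --increments '[{"xyz":[0,0,0],"roll":0,"grip":60},{"xyz":[0,0,-3],"roll":0,"grip":60},{"xyz":[0,0,-8],"roll":0,"grip":60},{"xyz":[0,0,-12],"roll":0,"grip":60},{"xyz":[0,0,0],"roll":0,"grip":60}]'

```text
time_s: 5.23
position: [0.6371, -0.2646, 0.0494]
tcp_rot: [[-0.999, 0.033, 0.004], [0.033, 0.999, -0.003], [-0.004, -0.002, -1.0]]
force: [1.0, -0.0, 0.3]
opening: 0.604
grasp_force: 20.3
```

Request:
move_arm --increments '[{"xyz":[0,0,-20],"roll":0,"grip":60},{"xyz":[0,0,-30],"roll":0,"grip":60},{"xyz":[0,0,-30],"roll":0,"grip":60},{"xyz":[0,0,-25],"roll":0,"grip":60},{"xyz":[10,13,-12],"roll":0,"grip":60}]'

```text
time_s: 5.65
position: [0.6298, -0.2542, 0.1686]
tcp_rot: [[-0.999, 0.034, 0.01], [0.034, 0.999, -0.007], [-0.01, -0.007, -1.0]]
force: [0.3, -0.3, 0.1]
opening: 0.605
grasp_force: 20.3
```

Request:
move_arm --increments '[{"xyz":[19,25,0],"roll":0,"grip":60},{"xyz":[19,25,0],"roll":0,"grip":60},{"xyz":[19,25,0],"roll":0,"grip":60},{"xyz":[19,25,0],"roll":0,"grip":60},{"xyz":[19,25,0],"roll":0,"grip":60}]'

```text
time_s: 6.07
position: [0.5342, -0.1212, 0.1642]
tcp_rot: [[-0.999, 0.033, 0.001], [0.033, 0.999, -0.001], [-0.001, -0.001, -1.0]]
force: [1.2, 0.4, -0.2]
opening: 0.603
grasp_force: 20.3
```

Request:
move_arm --increments '[{"xyz":[19,25,0],"roll":0,"grip":60},{"xyz":[19,25,0],"roll":0,"grip":60},{"xyz":[19,25,0],"roll":0,"grip":60},{"xyz":[15,18,0],"roll":0,"grip":60},{"xyz":[0,0,0],"roll":0,"grip":60}]'

```text
time_s: 6.48
position: [0.4612, -0.023, 0.1636]
tcp_rot: [[-1.0, 0.03, -0.006], [0.03, 1.0, 0.002], [0.006, 0.002, -1.0]]
force: [-0.7, 0.4, -0.2]
opening: 0.604
grasp_force: 20.3
```

```bash
cat > d.py <<'E'
from h import *
import sys
np.set_printoptions(precision=4,suppress=True)
tag=sys.argv[1]
bot.capture('wrist')
im,P,K,T=cloud('wrist');np.savez(tag+'.npz',im=im,P=P,K=K,T=T)
cv2.imwrite(f'pics/{tag}.png',im[...,::-1])
s=bot.read_state();print(s['time_s'],s['position'],s['grasp_force'],s['opening'])
for l in('cradle','gate_face','knob_grip','beaker'):
  for r in bot.spot_in(l,'wrist')[:2]:
    c=np.array(r['at']);p=K@c;print(l,round(r['conf'],2),(T@np.r_[c,1])[:3],(p/p[2])[:2].round())
R,G,B=[im[...,i].astype(int) for i in range(3)];X,Y,Z=P[...,0],P[...,1],P[...,2]
b=(B>1.6*R)&(B>50)&(Z>.045)&(Z<.065)&(abs(X-.45)<.08)&(Y<.06)&(Y>-.08)
q=P[b];print('blue',len(q),np.percentile(q,[1,99],axis=0) if len(q) else '')
if len(q): print(cv2.minAreaRect((q[:,:2]*1000).astype(np.float32)))
k=(R>1.8*G)&(R>1.8*B)&(R>50)&(Z>.105)&(Z<.12)&(abs(X-.45)<.06);q=P[k]
if len(q)>9:
  print('knob',len(q),cv2.minAreaRect((q[:,:2]*1000).astype(np.float32)))
E
python3 d.py wrist2
```

```text
6.5833 [ 0.4662 -0.0264  0.1642] 20.31239369361174 0.602976844814982
cradle 0.84 [ 0.4353 -0.0897  0.0432] [175. 147.]
gate_face 0.56 [ 0.4476 -0.1356  0.0687] [114. 169.]
knob_grip 0.87 [ 0.4438 -0.1514  0.1079] [ 68. 178.]
beaker 0.91 [ 0.4732 -0.0257  0.1899] [249. 275.]
blue 1932 [[ 0.4138 -0.0372  0.0456]
 [ 0.4954  0.0323  0.0583]]
((454.69921875, -4.261344909667969), (72.68629455566406, 80.78424072265625), 87.40473937988281)
knob 1333 ((447.8480224609375, -153.28553771972656), (12.950693130493164, 51.28754425048828), 87.27830505371094)
```

View pics/wrist2.png

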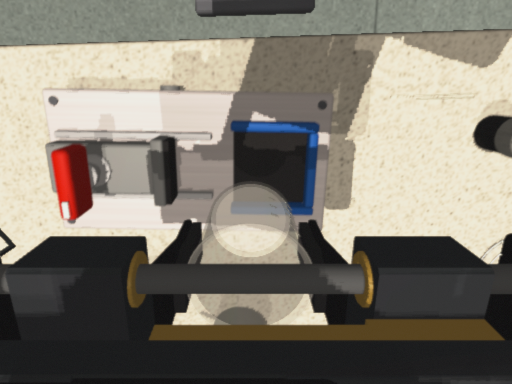

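The cradle is at wrist pixel (275,168) with its open side facing the gate on the left, and its inner centre is at about (0.454, -0.0075). The knob is at (72,180), which puts it 146 mm from the cradle and the gate about 12 mm in, as it should be.

Request:
move_arm --increments '[{"xyz":[6,9,0],"roll":0.01,"grip":60},{"xyz":[6,9,0],"roll":0,"grip":60},{"xyz":[0,0,20],"roll":0,"grip":60},{"xyz":[0,0,25],"roll":0,"grip":60},{"xyz":[0,0,0],"roll":0,"grip":60}]'

```text
time_s: 7.2
position: [0.4525, -0.0078, 0.1158]
tcp_rot: [[-0.999, 0.043, -0.007], [0.043, 0.999, 0.002], [0.007, 0.002, -1.0]]
force: [-0.6, -0.7, -0.2]
opening: 0.605
grasp_force: 20.3
```

Request:
move_arm --increments '[{"xyz":[0,0,15],"roll":0,"grip":60},{"xyz":[0,0,8],"roll":0,"grip":60},{"xyz":[0,0,0],"roll":0,"grip":60},{"xyz":[0,0,0],"roll":0,"grip":60}]'

```text
time_s: 7.53
position: [0.4549, -0.0085, 0.0958]
tcp_rot: [[-0.999, 0.043, -0.001], [0.043, 0.999, 0.0], [0.001, 0.0, -1.0]]
force: [-0.1, -0.5, -0.2]
opening: 0.607
grasp_force: 20.3
```

```bash
python3 d.py wrist3
```

```text
7.6333 [ 0.4554 -0.0086  0.0963] 20.31675796365107 0.6065632410553309
gate_face 0.64 [ 0.4434 -0.1253  0.0658] [ 65. 204.]
gate_face 0.51 [ 0.4509 -0.1504  0.0897] [  1. 232.]
knob_grip 0.73 [ 0.4505 -0.1496  0.09  ] [  2. 232.]
knob_grip 0.38 [ 0.4442 -0.1224  0.0619] [ 73. 203.]
beaker 0.95 [ 0.465  -0.0101  0.1203] [247. 275.]
blue 2551 [[ 0.4128 -0.0369  0.0469]
 [ 0.4654  0.0332  0.0582]]
((443.38824462890625, -3.231903076171875), (72.90536499023438, 59.105194091796875), 87.34068298339844)
```

View pics/wrist3.png

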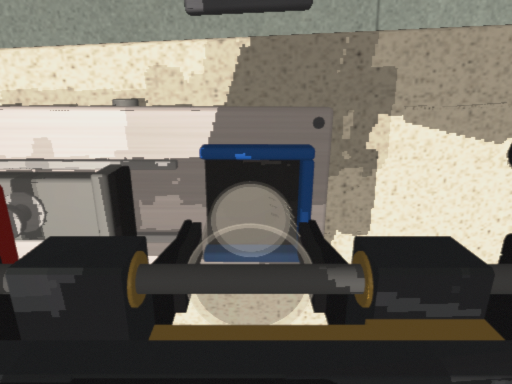

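The beaker is over the cradle: its base is centred near column 250 and the cradle interior spans columns 207–300, so I'll shift about 2 mm towards +y and lower it gently.

Request:
move_arm --increments '[{"xyz":[1,2,0],"roll":0,"grip":60},{"xyz":[0,0,8],"roll":0,"grip":60},{"xyz":[0,0,8],"roll":0,"grip":60},{"xyz":[0,0,4],"roll":0,"grip":60},{"xyz":[0,0,0],"roll":0,"grip":60}]'

```text
time_s: 8.25
position: [0.453, -0.0061, 0.0742]
tcp_rot: [[-0.999, 0.043, -0.003], [0.043, 0.999, 0.001], [0.003, 0.001, -1.0]]
force: [-0.4, -0.4, -0.9]
opening: 0.607
grasp_force: 20.3
```

Request:
move_arm --increments '[{"xyz":[0,0,2],"roll":0,"grip":60},{"xyz":[0,0,1],"roll":0,"grip":60},{"xyz":[0,0,1],"roll":0,"grip":60},{"xyz":[0,0,0],"roll":0,"grip":60},{"xyz":[0,0,0],"roll":0,"grip":60}]'

```text
time_s: 8.67
position: [0.454, -0.0064, 0.0716]
tcp_rot: [[-0.999, 0.043, 0.0], [0.043, 0.999, -0.0], [-0.0, -0.0, -1.0]]
force: [-0.6, 0.2, -1.6]
opening: 0.606
grasp_force: 20.3
```

Request:
move_arm --increments '[{"xyz":[0,0,1],"roll":0,"grip":60},{"xyz":[0,0,1],"roll":0,"grip":60},{"xyz":[0,0,0],"roll":0,"grip":60},{"xyz":[0,0,0],"roll":0,"grip":60}]'

```text
time_s: 9.0
position: [0.4541, -0.0064, 0.0696]
tcp_rot: [[-0.999, 0.043, 0.0], [0.043, 0.999, -0.0], [-0.0, -0.0, -1.0]]
force: [0.4, 0.1, -0.2]
opening: 0.602
grasp_force: 20.3
```

Request:
move_arm --increments '[{"xyz":[0,0,1],"roll":0,"grip":60},{"xyz":[0,0,0],"roll":0,"grip":60},{"xyz":[0,0,0],"roll":0,"grip":60}]'

```text
time_s: 9.25
position: [0.4541, -0.0064, 0.0687]
tcp_rot: [[-0.999, 0.043, 0.0], [0.043, 0.999, -0.0], [-0.0, -0.0, -1.0]]
force: [0.3, -0.1, 2.3]
opening: 0.606
grasp_force: 20.3
```

Request:
move_arm --increments '[{"xyz":[0,0,0],"roll":0,"grip":62},{"xyz":[0,0,0],"roll":0,"grip":64},{"xyz":[0,0,0],"roll":0,"grip":70},{"xyz":[0,0,0],"roll":0,"grip":78},{"xyz":[0,0,0],"roll":0,"grip":85}]'

```text
time_s: 9.67
position: [0.4538, -0.0063, 0.0684]
tcp_rot: [[-0.999, 0.043, -0.0], [0.043, 0.999, 0.0], [0.0, 0.0, -1.0]]
force: [0.2, 0.0, 0.2]
opening: 0.775
grasp_force: 0.0
```

Request:
move_arm --increments '[{"xyz":[0,0,0],"roll":0,"grip":85},{"xyz":[0,0,-10],"roll":0,"grip":85},{"xyz":[0,0,-25],"roll":0,"grip":85},{"xyz":[0,0,-35],"roll":0,"grip":85},{"xyz":[0,0,-35],"roll":0,"grip":85}]'

```text
time_s: 10.08
position: [0.4529, -0.0061, 0.174]
tcp_rot: [[-0.999, 0.043, -0.003], [0.043, 0.999, 0.001], [0.003, 0.001, -1.0]]
force: [0.8, 0.2, 0.2]
opening: 0.848
grasp_force: 0.0
```

Request:
move_arm --increments '[{"xyz":[0,-25,-10],"roll":0,"grip":60},{"xyz":[0,-35,0],"roll":0,"grip":60},{"xyz":[0,-35,0],"roll":0,"grip":60},{"xyz":[0,0,0],"roll":0,"grip":60},{"xyz":[0,0,0],"roll":0,"grip":60}]'

```text
time_s: 10.5
position: [0.4499, -0.1028, 0.1836]
tcp_rot: [[-0.999, 0.047, 0.0], [0.047, 0.999, -0.0], [-0.0, -0.0, -1.0]]
force: [0.3, -0.4, -0.9]
opening: 0.622
grasp_force: 0.0
```

```bash
cat >> d.py <<'E'
bk=(abs(X-.454)<.05)&(abs(Y+.006)<.045)&(Z>.106)&(Z<.122);q=P[bk]
if len(q)>9: print('beaker rim',len(q),cv2.minEnclosingCircle((q[:,:2]*1000).astype(np.float32)),np.percentile(q[:,2],[5,50,95]))
E
python3 d.py wrist4
```

```text
10.6 [ 0.4492 -0.1007  0.1832] 0.0 0.6075702832341934
cradle 0.9 [ 0.4315 -0.0961  0.0449] [254. 153.]
gate_face 0.57 [ 0.4431 -0.1389  0.0651] [207. 172.]
knob_grip 0.85 [ 0.4423 -0.1524  0.1144] [181. 189.]
beaker 0.63 [0.4568 0.0002 0.087 ] [371. 187.]
beaker 0.61 [ 0.5999 -0.1423  0.0439] [218. 306.]
blue 1439 [[ 0.4129 -0.0415  0.0456]
 [ 0.4929  0.0327  0.0583]]
((454.01348876953125, -4.184967041015625), (73.89479064941406, 80.45581817626953), 87.45206451416016)
knob 924 ((446.9338073730469, -153.55203247070312), (12.532142639160156, 49.951717376708984), 87.3824234008789)
beaker rim 1304 ((454.47882080078125, -6.262031555175781), 27.38963508605957) [0.1068 0.1134 0.1156]
```

View pics/wrist4.png

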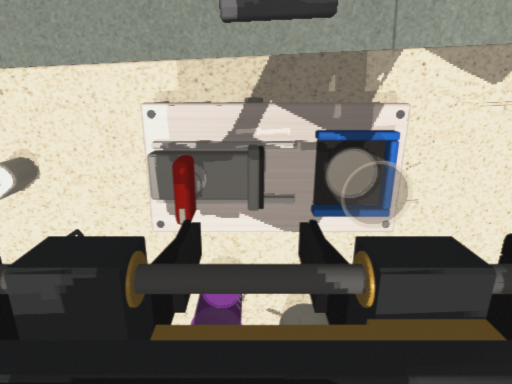

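The beaker stands upright and centred in the cradle, with its rim centre at (0.4545, -0.0063) and z at 0.113. The knob is at wrist pixel (184,188), at (0.447, -0.1535). Next I'll grip the knob.

Request:
move_arm --increments '[{"xyz":[0,-27,0],"roll":0,"grip":60},{"xyz":[0,-26,0],"roll":0,"grip":60},{"xyz":[0,0,20],"roll":0,"grip":60},{"xyz":[0,0,25],"roll":0,"grip":60},{"xyz":[0,0,0],"roll":0,"grip":60}]'

```text
time_s: 11.22
position: [0.4453, -0.1525, 0.1356]
tcp_rot: [[-0.999, 0.043, -0.007], [0.043, 0.999, 0.004], [0.007, 0.004, -1.0]]
force: [-1.0, 0.4, -1.4]
opening: 0.602
grasp_force: 0.0
```

Request:
move_arm --increments '[{"xyz":[0,0,25],"roll":0,"grip":60},{"xyz":[0,0,22],"roll":0,"grip":60},{"xyz":[0,0,10],"roll":0,"grip":60},{"xyz":[0,0,0],"roll":0,"grip":60},{"xyz":[0,0,0],"roll":0,"grip":60}]'

```text
time_s: 11.63
position: [0.4477, -0.1535, 0.0818]
tcp_rot: [[-0.999, 0.042, -0.001], [0.042, 0.999, 0.001], [0.001, 0.0, -1.0]]
force: [1.7, 0.2, -0.4]
opening: 0.601
grasp_force: 0.0
```

Request:
move_arm --increments '[{"xyz":[0,0,2],"roll":0,"grip":35},{"xyz":[0,0,0],"roll":0,"grip":22},{"xyz":[0,0,0],"roll":0,"grip":15},{"xyz":[0,0,0],"roll":0,"grip":10},{"xyz":[0,0,0],"roll":0,"grip":8}]'

```text
time_s: 12.05
position: [0.4479, -0.1544, 0.0801]
tcp_rot: [[-0.999, 0.043, 0.001], [0.043, 0.999, -0.001], [-0.001, -0.001, -1.0]]
force: [0.7, -0.2, 0.0]
opening: 0.31
grasp_force: 0.0
```

Request:
move_arm --increments '[{"xyz":[0,0,0],"roll":0,"grip":8},{"xyz":[0,0,0],"roll":0,"grip":8},{"xyz":[0,0,0],"roll":0,"grip":8}]'

```text
time_s: 12.3
position: [0.4478, -0.1542, 0.0798]
tcp_rot: [[-0.999, 0.043, 0.0], [0.043, 0.999, -0.0], [-0.0, -0.0, -1.0]]
force: [1.4, -0.0, 2.3]
opening: 0.219
grasp_force: 30.0
```

Request:
move_arm --increments '[{"xyz":[0,0,0],"roll":0,"grip":8},{"xyz":[0,0,0],"roll":0,"grip":8},{"xyz":[0,0,0],"roll":0,"grip":8}]'

```text
time_s: 12.55
position: [0.4477, -0.1543, 0.0796]
tcp_rot: [[-0.999, 0.043, 0.0], [0.043, 0.999, -0.0], [-0.0, -0.0, -1.0]]
force: [-0.2, 0.8, 2.8]
opening: 0.214
grasp_force: 30.0
```

```bash
python3 d.py wrist5; python3 -c "
import cv2;from h import bot
im,d=bot.capture('scene');cv2.imwrite('pics/sc5.png',cv2.resize(im[100:280,220:420,::-1],(800,720))[:600])"
```

```text
12.65 [ 0.4477 -0.1543  0.0796] 30.00104069709778 0.2171905325943404
cradle 0.76 [ 0.4245 -0.1042  0.042 ] [326. 172.]
gate_face 0.81 [ 0.4373 -0.1374  0.0619] [277. 204.]
gate_face 0.58 [ 0.425  -0.1032  0.0436] [328. 174.]
knob_grip 0.64 [ 0.4341 -0.1521  0.1093] [253. 236.]
beaker 0.96 [ 0.442  -0.0308  0.0724] [468. 211.]
blue 1639 [[ 0.4126 -0.0415  0.0452]
 [ 0.4882  0.0019  0.0581]]
((451.0029602050781, -17.85260009765625), (47.80206298828125, 75.80850219726562), 87.48001098632812)
knob 1712 ((447.048583984375, -153.853515625), (12.644554138183594, 50.61719512939453), 88.06411743164062)
```

View pics/sc5.png

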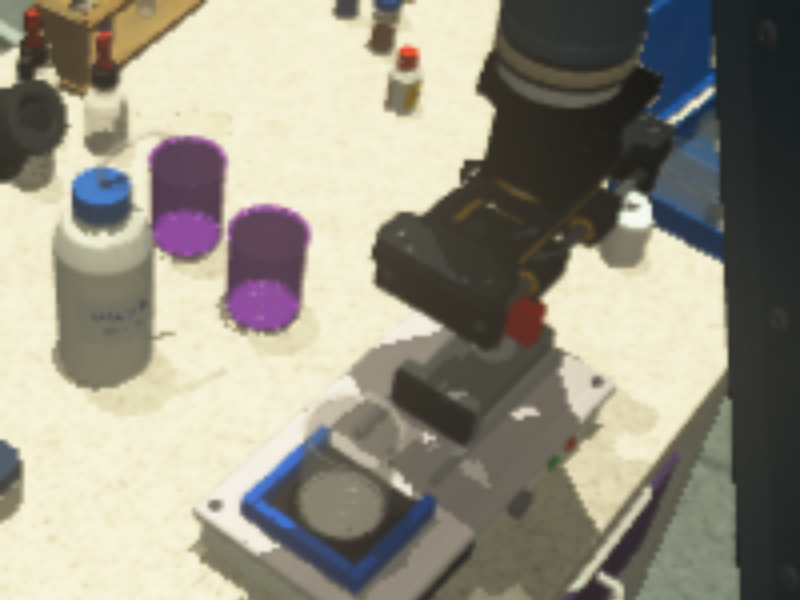

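The bar is 13 mm wide, but the fingers stopped at 19 mm. The fingertips, 3 mm below the bar, probably caught the collar, so I'll regrip higher.

Request:
move_arm --increments '[{"xyz":[0,0,0],"roll":0,"grip":40},{"xyz":[0,0,0],"roll":0,"grip":40},{"xyz":[0,0,-7],"roll":0,"grip":40},{"xyz":[0,0,0],"roll":0,"grip":25},{"xyz":[0,0,0],"roll":0,"grip":8}]'

```text
time_s: 13.32
position: [0.4477, -0.1544, 0.0869]
tcp_rot: [[-0.999, 0.043, 0.0], [0.043, 0.999, -0.001], [-0.001, -0.0, -1.0]]
force: [0.4, 0.8, 0.1]
opening: 0.309
grasp_force: 0.0
```

Request:
move_arm --increments '[{"xyz":[0,0,0],"roll":0,"grip":8},{"xyz":[0,0,0],"roll":0,"grip":8},{"xyz":[0,0,0],"roll":0,"grip":8},{"xyz":[0,0,0],"roll":0,"grip":8},{"xyz":[0,0,0],"roll":0,"grip":8}]'

```text
time_s: 13.73
position: [0.4475, -0.1542, 0.0865]
tcp_rot: [[-0.999, 0.043, -0.0], [0.043, 0.999, 0.0], [0.0, 0.0, -1.0]]
force: [0.1, 0.1, -0.0]
opening: 0.148
grasp_force: 30.0
```

The opening now reads 12.9 mm, so the fingers hold the bar. Next I'll slide the gate.

Request:
move_arm --increments '[{"xyz":[0,6,0],"roll":0,"grip":8},{"xyz":[0,12,0],"roll":0,"grip":8},{"xyz":[0,12,0],"roll":0,"grip":8},{"xyz":[0,8,0],"roll":0,"grip":8},{"xyz":[0,4,0],"roll":0,"grip":8}]'

```text
time_s: 14.15
position: [0.4496, -0.1109, 0.0865]
tcp_rot: [[-0.999, 0.042, 0.0], [0.042, 0.999, 0.0], [-0.0, 0.0, -1.0]]
force: [0.1, -2.3, -1.8]
opening: 0.148
grasp_force: 30.0
```

Request:
move_arm --increments '[{"xyz":[0,3,0],"roll":0,"grip":8},{"xyz":[0,1,0],"roll":0,"grip":8},{"xyz":[0,0,0],"roll":0,"grip":8},{"xyz":[0,0,0],"roll":0,"grip":8}]'

```text
time_s: 14.48
position: [0.4496, -0.1079, 0.0865]
tcp_rot: [[-0.999, 0.043, -0.0], [0.043, 0.999, 0.001], [0.0, 0.001, -1.0]]
force: [0.9, 1.2, -0.7]
opening: 0.144
grasp_force: 30.0
```

Request:
move_arm --increments '[{"xyz":[0,1,0],"roll":0,"grip":8},{"xyz":[0,1,0],"roll":0,"grip":8},{"xyz":[0,0,0],"roll":0,"grip":8}]'

```text
time_s: 14.73
position: [0.4497, -0.1066, 0.0865]
tcp_rot: [[-0.999, 0.043, 0.0], [0.043, 0.999, -0.0], [-0.0, -0.0, -1.0]]
force: [0.0, -1.3, -2.2]
opening: 0.146
grasp_force: 30.0
```

Request:
move_arm --increments '[{"xyz":[0,1,0],"roll":0,"grip":8},{"xyz":[0,0,0],"roll":0,"grip":8}]'

```text
time_s: 14.9
position: [0.4498, -0.1058, 0.0865]
tcp_rot: [[-0.999, 0.042, 0.0], [0.042, 0.999, -0.001], [-0.0, -0.001, -1.0]]
force: [-0.5, -4.0, -1.7]
opening: 0.145
grasp_force: 30.0
```

Request:
move_arm --increments '[{"xyz":[0,1,0],"roll":0,"grip":8},{"xyz":[0,0,0],"roll":0,"grip":8}]'

```text
time_s: 15.07
position: [0.4499, -0.1055, 0.0865]
tcp_rot: [[-0.999, 0.041, 0.0], [0.041, 0.999, -0.002], [-0.0, -0.002, -1.0]]
force: [-2.1, -6.7, -2.5]
opening: 0.145
grasp_force: 30.0
```

Request:
move_arm --increments '[{"xyz":[0,1,0],"roll":0,"grip":8},{"xyz":[0,0,0],"roll":0,"grip":8},{"xyz":[0,0,0],"roll":0,"grip":8}]'

```text
time_s: 15.32
position: [0.45, -0.1054, 0.0866]
tcp_rot: [[-0.999, 0.041, 0.0], [0.041, 0.999, -0.004], [-0.0, -0.003, -1.0]]
force: [-2.6, -10.6, -3.1]
opening: 0.145
grasp_force: 30.0
```

At the stop: the force has risen to 10 N with no more travel. I'll press down now, easing the forward force slightly.

Request:
move_arm --increments '[{"xyz":[0,-1,2],"roll":0,"grip":8},{"xyz":[0,0,2],"roll":0,"grip":8},{"xyz":[0,0,2],"roll":0,"grip":8},{"xyz":[0,0,2],"roll":0,"grip":8},{"xyz":[0,0,0],"roll":0,"grip":8}]'

```text
time_s: 15.73
position: [0.45, -0.1056, 0.0794]
tcp_rot: [[-0.999, 0.042, 0.001], [0.042, 0.999, -0.002], [-0.001, -0.002, -1.0]]
force: [-3.8, -6.5, 7.9]
opening: 0.146
grasp_force: 30.0
```

Request:
move_arm --increments '[{"xyz":[0,0,1],"roll":0,"grip":8},{"xyz":[0,0,0],"roll":0.06,"grip":8},{"xyz":[0,0,0],"roll":0.1,"grip":8},{"xyz":[0,0,0],"roll":0.1,"grip":8},{"xyz":[0,0,0],"roll":0,"grip":8}]'

```text
time_s: 16.15
position: [0.4499, -0.1058, 0.0788]
tcp_rot: [[-0.954, 0.3, 0.001], [0.3, 0.954, -0.003], [-0.002, -0.003, -1.0]]
force: [-4.4, -7.3, 10.4]
opening: 0.144
grasp_force: 30.0
```

Request:
move_arm --increments '[{"xyz":[0,0,0],"roll":0.1,"grip":8},{"xyz":[0,0,0],"roll":0.1,"grip":8},{"xyz":[0,0,0],"roll":0.1,"grip":8},{"xyz":[0,0,0],"roll":0.1,"grip":8},{"xyz":[0,0,0],"roll":0,"grip":8}]'

```text
time_s: 16.57
position: [0.4498, -0.1061, 0.0789]
tcp_rot: [[-0.762, 0.647, 0.001], [0.647, 0.762, -0.003], [-0.003, -0.002, -1.0]]
force: [-4.4, -8.8, 9.7]
opening: 0.146
grasp_force: 30.0
```

Request:
move_arm --increments '[{"xyz":[0,0,0],"roll":0.1,"grip":8},{"xyz":[0,0,0],"roll":0.1,"grip":8},{"xyz":[0,0,0],"roll":0.1,"grip":8},{"xyz":[0,0,0],"roll":0.1,"grip":8},{"xyz":[0,0,0],"roll":0,"grip":8}]'

```text
time_s: 16.98
position: [0.4495, -0.1062, 0.0788]
tcp_rot: [[-0.45, 0.893, -0.0], [0.893, 0.45, -0.004], [-0.003, -0.002, -1.0]]
force: [-5.5, -8.7, 10.6]
opening: 0.143
grasp_force: 30.0
```

Request:
move_arm --increments '[{"xyz":[0,0,0],"roll":0.1,"grip":8},{"xyz":[0,0,0],"roll":0.1,"grip":8},{"xyz":[0,0,0],"roll":0,"grip":8},{"xyz":[0,0,0],"roll":0,"grip":8}]'

```text
time_s: 17.32
position: [0.4494, -0.1063, 0.0788]
tcp_rot: [[-0.267, 0.964, -0.0], [0.964, 0.267, -0.004], [-0.003, -0.001, -1.0]]
force: [-6.2, -10.4, 10.5]
opening: 0.15
grasp_force: 30.0
```

Request:
move_arm --increments '[{"xyz":[0,0,0],"roll":0.07,"grip":8},{"xyz":[0,0,0],"roll":0.06,"grip":8},{"xyz":[0,0,0],"roll":0.03,"grip":8},{"xyz":[0,0,0],"roll":0.03,"grip":8},{"xyz":[0,0,0],"roll":0,"grip":8}]'

```text
time_s: 17.73
position: [0.4493, -0.1062, 0.0788]
tcp_rot: [[-0.083, 0.997, -0.001], [0.997, 0.083, -0.004], [-0.004, -0.001, -1.0]]
force: [-5.9, -8.4, 11.1]
opening: 0.145
grasp_force: 30.0
```

```bash
python3 -c "
from rig import bot
import numpy as np
s=bot.read_state();R=np.array(s['tcp_rot']);print(s['moment'],s['force'],np.degrees(np.arctan2(R[1,1],R[0,1])),s['joint_positions'])"
```

```text
[-1.7943383   1.2249503   0.61502434] [-5.93449976 -8.4170806  11.06690226] 4.74059933331857 [-27.06419894  32.47849405 112.35619613  -0.37873147  35.09145833
 -31.49514747]
```

The knob is at its stop: 82° turned, with resisting torque. Now I'll let it rise into the notch and release.

Request:
move_arm --increments '[{"xyz":[0,0,-2],"roll":0,"grip":8},{"xyz":[0,0,-2],"roll":0,"grip":8},{"xyz":[0,0,-1],"roll":0,"grip":8},{"xyz":[0,0,0],"roll":-0.03,"grip":8},{"xyz":[0,0,0],"roll":0,"grip":8}]'

```text
time_s: 18.15
position: [0.4492, -0.1064, 0.0828]
tcp_rot: [[-0.113, 0.994, -0.001], [0.994, 0.113, -0.004], [-0.004, -0.002, -1.0]]
force: [-3.9, -11.5, 0.6]
opening: 0.146
grasp_force: 30.0
```

Request:
move_arm --increments '[{"xyz":[-1.5,0,0],"roll":0,"grip":14},{"xyz":[0,0,0],"roll":0,"grip":25},{"xyz":[0,0,0],"roll":0,"grip":45},{"xyz":[0,0,0],"roll":0,"grip":50},{"xyz":[0,0,0],"roll":0,"grip":50}]'

```text
time_s: 18.57
position: [0.4499, -0.1053, 0.0825]
tcp_rot: [[-0.108, 0.994, 0.0], [0.994, 0.108, 0.0], [0.0, 0.0, -1.0]]
force: [0.1, -0.5, -0.2]
opening: 0.367
grasp_force: 0.0
```

Request:
move_arm --increments '[{"xyz":[0,0,-10],"roll":0,"grip":50},{"xyz":[0,0,-30],"roll":0,"grip":50},{"xyz":[0,0,-35],"roll":0,"grip":50},{"xyz":[0,0,-35],"roll":0,"grip":50},{"xyz":[0,0,0],"roll":0,"grip":50}]'

```text
time_s: 18.98
position: [0.4537, -0.107, 0.198]
tcp_rot: [[-0.108, 0.994, 0.011], [0.994, 0.108, -0.005], [-0.006, 0.011, -1.0]]
force: [1.1, -0.2, -0.1]
opening: 0.496
grasp_force: 0.0
```

```bash
sed -i 's/(Z>.105)/(Z>.1)/' d.py; python3 d.py wrist6; python3 -c "
import cv2
from h import bot
im,d=bot.capture('scene');cv2.imwrite('pics/sc6.png',cv2.resize(im[100:280,220:420,::-1],(660,594)))"
```

```text
19.0833 [ 0.4508 -0.1058  0.1939] 0.0 0.49942126172529205
cradle 0.97 [ 0.4542 -0.0739  0.0456] [252. 137.]
gate_face 0.59 [ 0.454  -0.0781  0.0657] [252. 145.]
knob_grip 0.58 [ 0.4508 -0.1068  0.1098] [245. 189.]
beaker 0.92 [ 0.4534 -0.0025  0.0519] [261.  58.]
beaker 0.84 [ 0.6894 -0.1531  0.0408] [461. 233.]
blue 1925 [[ 0.4137 -0.0396  0.048 ]
 [ 0.4949  0.0331  0.0585]]
((454.31396484375, -3.7062339782714844), (73.04710388183594, 80.53705596923828), 87.25048828125)
knob 798 ((449.5072021484375, -104.33425903320312), (12.142770767211914, 49.05924606323242), 6.288339138031006)
beaker rim 1339 ((454.305419921875, -5.8173346519470215), 27.18978500366211) [0.1082 0.1138 0.1156]
```

View pics/wrist6.png

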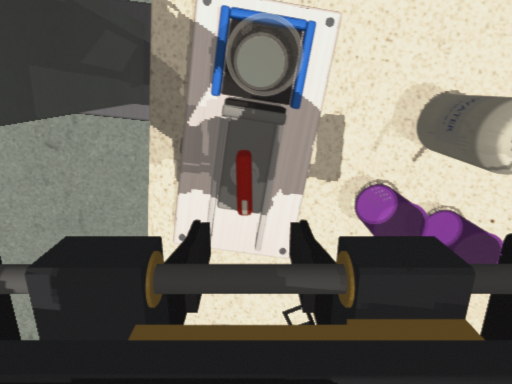

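View pics/sc6.png

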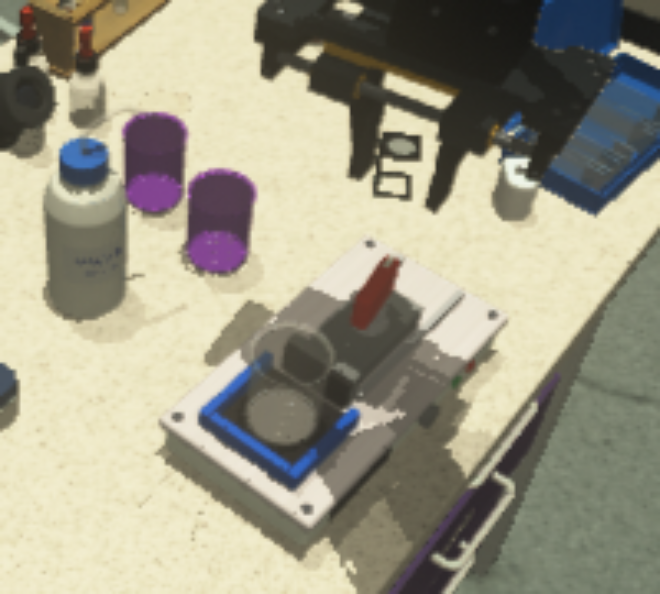

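The bar now lies about 81° from its start, at its stop. It sits about 3.5 mm down (top z ≈ 0.1098), the gate is home (knob to cradle 97.7 mm) and the beaker is upright and centred. The hand is clear of everything.

```bash
python3 -c "
from rig import bot
print(bot.hand_in())"
```

```text
the job is handed in; nothing more can be done
None
```

I handed in the finished job at about 19 s. The beaker stands upright in the cradle, gripped at about 20 N per finger while carried. The gate is fully home, and its knob is pushed in, turned about 81° clockwise to its stop and staying locked after I let go.

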